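# Feed brass plugs into the washer hopper and hold its sprung gate half open

## Task

With the hopper's gate shut, tip the tray of brass plugs into the feed hopper and set the empty tray back down on the bench, upright. Then lift the hopper's sprung gate by its handle to half of its travel (the yellow line), without ever pulling it wide open, so that all the plugs run down into the wash basket, and finish while still holding the gate there: do not let go. Leave the other things on the bench where they are.

Things in the scene. Friction and masses are not known exactly. Their poses are not given: they have to be found in the camera images.
- hopper: Cream feed hopper on a 370 x 200 x 8 mm base plate fixed to the bench. Origin on the bench top under the gate; +x is the way the plugs run (bin at -x, gate at 0, wash basket at +x), z up. The bin's floor slopes down at 40 degrees to the outlet, whose lip hangs 32 mm above the bench at x +34 mm, over the basket. Two guide posts, 222 mm tall, stand beside the gate at y +-72 mm, spring cans beside them.
- hopper_mouth (a point): Middle of the hopper's open top, 80 mm behind the gate and 190 mm above the bench; axes as the hopper's. The top is 137 mm long (x) and 120 mm wide, flared to 170 mm (y). Flared rim at the sides and back: up to 208 mm above the bench; front wall, by the gate: 178 mm.
- basket_in (a point): Middle of the floor of the steel wire wash basket, fixed in front of the outlet; axes as the hopper's. Inside 156 x 146 mm; floor 11 mm, rim 70 mm above the bench (30 mm on the hopper's side).
- gate (a joint): Lift of the gate (m): 0 shut (down), 0.090 fully open (up), so 0.045 is half. Springs pull it down: about 5 N (weight included) to start it, rising by 1.2 N per 10 mm, about 10.5 N at half; let go, it snaps shut. White, yellow and red lines on the guide posts mark shut, half and fully open for the gate's red pointers.
- gate_handle (a point): Middle of the gate's black bail handle, a round bar dia 14 mm, 104 mm long along the hopper's y axis, on two 8 mm rods at y +-44 mm, 67 mm above the gate plate: free to be pinched from above across the bar. It goes straight up with the gate: 220 mm above the bench when shut, 265 mm at half. Axes as the hopper's.
- tray_grip (a point): Centre of the blue cross handle over the middle of the loose scoop tray: bar 16 mm thick (x), 22 mm high, 100 mm long (y), 80 mm above the tray's underside. Tray 140 mm long (x), 108 wide, walls 43 high, about 0.3 kg empty. Its +x end, 70 mm ahead of the handle, is the open mouth; the other sides are walled. z up when level. Smooth: plugs slide out when it slopes over about 25 degrees.
- plug0_mid (a point): Centre of a brass hexagon plug, 24 mm across x 20 mm, 40 g; five alike, they start standing in the tray.
- plug1_mid (a point): Centre of a brass hexagon plug, 24 mm across x 20 mm, 40 g; five alike, they start standing in the tray.
- plug2_mid (a point): Centre of a brass hexagon plug, 24 mm across x 20 mm, 40 g; five alike, they start standing in the tray.
- plug3_mid (a point): Centre of a brass hexagon plug, 24 mm across x 20 mm, 40 g; five alike, they start standing in the tray.
- plug4_mid (a point): Centre of a brass hexagon plug, 24 mm across x 20 mm, 40 g; five alike, they start standing in the tray.
- gauge: Bystander: a pressure gauge lying face up, dia 72 x 26 mm with a brass stub. Origin at the underside, at its middle.
- valve_head: Bystander: a brass extinguisher valve head with red levers, 66 mm tall, 110 mm long. Origin at the underside, at its middle.
- ring_jar: Bystander: a clear jar with black lid, dia 64 x 62 mm. Origin at the underside, at its middle.
- cartridge: Bystander: a grey gas cartridge standing, dia 40 x 145 mm. Origin at the underside, at its middle.
- spanner: Bystander: a steel spanner lying flat, 190 mm long. Origin at the underside.
- filter: Bystander: a pleated white filter standing on its cream flange, dia 160 x 230 mm. Origin at the underside, at its middle.

How it is judged:
By the outcome, as a careful person would: the job done as asked, in the order asked, and still so for the second after the job is handed in, while the arm keeps its last pose, push and grip.
It also fails if it takes over 72 s, if anything falls off the work surface, if the arm or the gripper's body presses on something with over 40 N, if the wrist force passes 120 N, or if a joint passes its speed limit or range.

## Robot

A 6-joint arm with a two-finger parallel gripper is mounted at the origin on the work surface. World frame = base frame: x ahead of the robot, y to its left, z up, the work surface at z = 0. Lengths are in m, angles in rad, forces in N, time in s.
With the tool pointing down it reaches from about 0.325 to 0.775 m from the base axis. Payload 5.5 kg.
Tool frame: the origin (TCP) lies between the finger pads; the fingertips stand 8 mm ahead of it and the grasp point (between the pads) lies 11 mm behind it (tcp_to_tips is the distance from the TCP to the fingertips, in m); z points along the fingers, y is the direction in which the jaws open and shut (so a half turn about z gives the same grasp; the last joint's range is limited). The gripper opens to 88 mm and grips with 3 to 60 N. Pads are 20 mm wide; open, the fingers measure 115 mm over their backs; the gripper's body (75 mm by 178 mm) begins 61 mm behind the grasp point.
Start: joints at [1.205, 0.091, 1.231, -0, 1.82, -0.057], TCP at [0.182, 0.572, 0.231] pointing down, gripper open.
Joint ranges: [-2.87, 2.87], [-0.86, 2.18], [0.17, 2.46], [-1.51, 4.65], [0.06, 2.69], [-2.65, 2.65]. Speed limits (rad/s): [2.57, 2.57, 3.01, 3.14, 3.14, 3.14].

## Interface

Orientations are given as a unit quaternion [w, x, y, z].
In Python, from bench import * gives the robot as it stands. Calls block until the motion is done:
- move_to(position, orientation): joint-space move of the TCP to a pose.
- move_l(position, speed=0.15, orientation=None): straight line of the TCP; orientation=None keeps the orientation; speed is the mean speed in m/s.
- movej(angles): joint-space move.
- gripper_open() and close(): open the fingers fully, or close them until they stop; the grip force is fixed at half the most.
- hold(seconds).
- inverse_kinematics(position, orientation): joint angles nearest the present ones, or None.
- state(): the state.
- get_image(name): name is "side" or "top" or "wrist"; returns a dict with "frame" (480x640x3 uint8, blue, green, red), "depth" (480x640 float32, m along the optical axis (not along the pixel's ray), 0 where there is no reading), "camera_matrix" (3x3 intrinsics, pixels), "view" (4x4, takes a point from world to camera coordinates). Camera axes: x right, y up, looking along -z (the intrinsics and any distortion apply to the point x, -y, -z); pixel columns grow to the right and rows downward; lengths in m; the calibration is good to about 2 mm. A picture is of the moment at which its call begins.
A pose or a line that the arm cannot do raises IKError and nothing moves.
- job_done(): hands the job in, once; it reports no verdict.
The state is a dict: "time": time; "joint_pos": joint angles; "dq": joint speeds; "joint_torque": joint torques, N m; "ee_pos": TCP position; "ee_rot": TCP orientation; "ft_force": force on the tool from outside, world axes, zero at the start; "moment": the same for the moment, N m; "finger_gap": finger opening in m.
Only numpy, scipy, OpenCV 4.12 (cv2) and the standard library are available. Lean on these libraries where they do the work, as an engineer would, in place of code of your own. Each camera call takes 0.05 s, during which the arm holds its last target.

## Working session

There is one attempt and no reset: what is moved stays moved. The work goes in short steps, each a Python script; the robot and the scene stay as the last script left them, time stands still between calls to the robot, and variables do not carry over. Pictures are saved under pics/ and viewed, and the job is handed in when it is done.

```bash
ls; mkdir -p pics
python3 - <<'E'
from bench import *
import cv2,numpy as np,pickle
s=state();print(s)
for n in ["side","top","wrist"]:
    d=get_image(n);cv2.imwrite(f"pics/{n}0.png",d["frame"]);pickle.dump(d,open(f"{n}0.pkl","wb"))
    print(n,d["camera_matrix"].tolist(),np.round(d["view"],4).tolist(),d.keys(),(d["depth"]>0).mean())
E
```

```text
pics
{'time': 0.0, 'joint_pos': array([ 1.20533018e+00,  9.18592684e-02,  1.23188817e+00,  4.52694969e-06,
        1.81976509e+00, -5.67104961e-02]), 'dq': array([-1.59493688e-03, -1.60355251e-05,  2.10407259e-03,  1.17756514e-03,
        6.30465221e-04,  1.22651560e-03]), 'joint_torque': array([ 1.75341404e-03, -4.46426117e+01, -4.06459808e+01,  6.99861883e-02,
        2.87878350e-02, -1.16806391e-04]), 'ee_pos': array([0.18223264, 0.57137028, 0.22950531]), 'ee_rot': array([-2.03275220e-04,  1.53764733e-01,  9.88107021e-01, -9.38168510e-04]), 'ft_force': array([0.68020707, 0.78735468, 0.59156759]), 'moment': array([ 0.01103645,  0.01529155, -0.01214607]), 'finger_gap': 0.08780458119206747}
side [[510.5924709587825, 0.0, 323.97650450642294], [0.0, 510.5924709587825, 244.7174068956912], [0.0, 0.0, 1.0]] [[-0.4089, 0.9126, 0.005, 0.2753], [-0.5701, -0.2597, 0.7794, 0.1908], [0.7126, 0.3159, 0.6265, -2.044], [0.0, 0.0, 0.0, 1.0]] dict_keys(['frame', 'depth', 'camera_matrix', 'view']) 0.98787109375
top [[482.1306458239794, 0.0, 320.27171089073676], [0.0, 482.1306458239794, 236.54573858133259], [0.0, 0.0, 1.0]] [[0.0816, -0.9967, -0.0042, -0.0913], [0.9753, 0.0789, 0.2062, -0.5501], [-0.2051, -0.0209, 0.9785, -1.2918], [0.0, 0.0, 0.0, 1.0]] dict_keys(['frame', 'depth', 'camera_matrix', 'view']) 0.99603515625
wrist [[394.9538076412715, 0.0, 320.05815115642145], [0.0, 394.9538076412715, 236.84640537922547], [0.0, 0.0, 1.0]] [[0.305, 0.9523, -0.0017, -0.6], [-0.9152, 0.2926, -0.2771, 0.032], [-0.2634, 0.0861, 0.9608, -0.3902], [0.0, 0.0, 0.0, 1.0]] dict_keys(['frame', 'depth', 'camera_matrix', 'view']) 0.9958854166666666
```

View pics/side0.png

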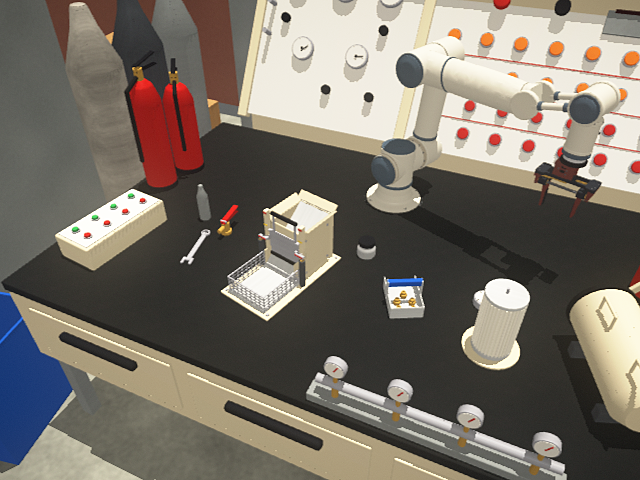

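View pics/top0.png

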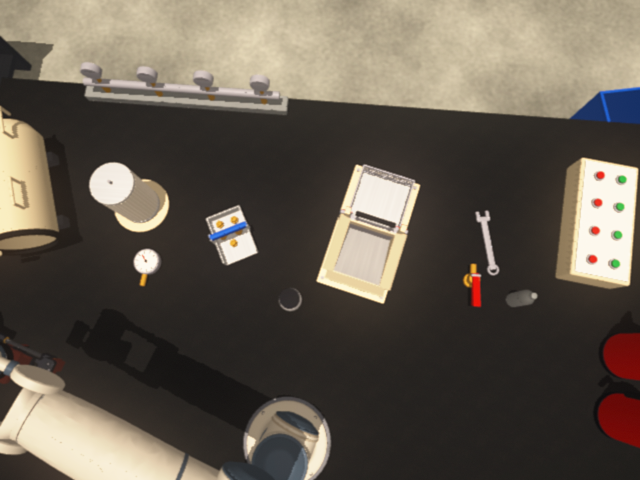

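View pics/wrist0.png

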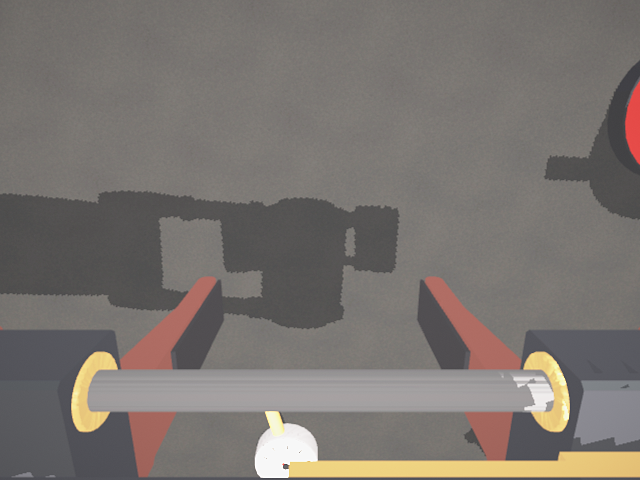

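The side view shows the hopper at about (290,245), with the basket at (262,280), and the tray at (404,300) with its blue bar at (404,282). In the top view the hopper is at (370,230) with its black bail at (375,220), and the tray is at (232,235).

```bash
cat > h.py <<'E'
import cv2,numpy as np,pickle
def ray(d,u,v):
    K=d["camera_matrix"];V=np.asarray(d["view"]);R=V[:3,:3];t=V[:3,3]
    c=np.array([(u-K[0,2])/K[0,0],-(v-K[1,2])/K[1,1],-1.])
    return -R.T@t, R.T@c      # origin, dir with unit depth
def onplane(d,u,v,z):
    o,r=ray(d,u,v);return o+r*(z-o[2])/r[2]
def tri(d1,p1,d2,p2):
    o1,r1=ray(d1,*p1);o2,r2=ray(d2,*p2)
    s=np.linalg.lstsq(np.c_[r1,-r2],o2-o1,rcond=None)[0]
    a=o1+s[0]*r1;b=o2+s[1]*r2
    return (a+b)/2,np.linalg.norm(a-b)
def cloud(d):
    K=d["camera_matrix"];V=np.asarray(d["view"]);R=V[:3,:3];t=V[:3,3]
    v,u=np.mgrid[:480,:640];z=d["depth"]
    P=np.stack([(u-K[0,2])/K[0,0]*z,-(v-K[1,2])/K[1,1]*z,-z],-1)
    return (P-t)@R
def proj(d,p):
    V=np.asarray(d["view"]);c=V[:3,:3]@p+V[:3,3];K=d["camera_matrix"]
    return np.array([K[0,2]-K[0,0]*c[0]/c[2],K[1,2]+K[1,1]*c[1]/c[2]])
def crop(f,x0,y0,x1,y1,k,out): cv2.imwrite(out,cv2.resize(f[y0:y1,x0:x1],None,fx=k,fy=k,interpolation=cv2.INTER_CUBIC))
E
python3 - <<'E'
from h import *
T=pickle.load(open("top0.pkl","rb"));S=pickle.load(open("side0.pkl","rb"))
cs=[]
for n,d in (("top",T),("side",S)):
    f=cv2.cvtColor(d["frame"],cv2.COLOR_BGR2HSV);P=cloud(d)
    m=(f[...,0]>100)&(f[...,0]<130)&(f[...,1]>130)&(f[...,2]>60)
    if n=="top": m[:, :180]=0;m[:,300:]=0
    else: m[:,:350]=0;m[:,450:]=0
    m=cv2.morphologyEx(m.astype(np.uint8),cv2.MORPH_OPEN,np.ones((2,2)))
    nn,l,st,c=cv2.connectedComponentsWithStats(m)
    i=1+st[1:,4].argmax();cs.append(c[i]);mm=l==i
    q=P[mm];r=cv2.minAreaRect(np.argwhere(mm)[:,::-1].astype(np.float32))
    print(n,st[i],c[i],np.median(q,0),np.percentile(q[:,2],[5,50,95]),r)
    top=q[q[:,2]>np.percentile(q[:,2],60)]
    r=cv2.minAreaRect((q[:,:2]*1000).astype(np.float32));print(r)
print(tri(T,cs[0],S,cs[1]))
crop(T["frame"],300,140,440,320,4,"pics/thop.png") 
crop(S["frame"],210,180,350,330,4,"pics/shop.png")
crop(T["frame"],190,190,280,280,6,"pics/ttray.png")
crop(S["frame"],370,260,440,330,6,"pics/stray.png")
E
```

```text
top [211 223  36  18 209] [228.58373206 231.77511962] [0.54347245 0.20590066 0.08908397] [0.00971081 0.08908397 0.09518844] ((228.60330200195312, 231.7639617919922), (5.749411582946777, 38.059486389160156), 68.62937927246094)
((548.048095703125, 207.42758178710938), (22.2880859375, 103.71613311767578), 28.20362663269043)
side [389 279  34   9 253] [405.96837945 282.83794466] [0.54737495 0.21359706 0.08337139] [0.00414366 0.08337139 0.0934697 ] ((405.5970458984375, 282.82928466796875), (7.61838960647583, 33.09627914428711), 87.61405944824219)
((1074.8221435546875, 298.390869140625), (1237.155029296875, 97.08324432373047), 9.277997016906738)
(array([0.54399675, 0.2100047 , 0.07524891]), np.float64(0.0057504363195282375))
```

Run:
```python
import cv2,numpy as np
a=cv2.imread("pics/thop.png");b=cv2.imread("pics/shop.png")
c=cv2.imread("pics/ttray.png");d=cv2.imread("pics/stray.png")
def pair(a,b,o):
    h=600;a=a[:h];b=b[:h]
    H=max(a.shape[0],b.shape[0]);im=np.zeros((H,a.shape[1]+b.shape[1],3),np.uint8);im[:a.shape[0],:a.shape[1]]=a;im[:b.shape[0],a.shape[1]:]=b
    s=min(1,800/im.shape[1],600/H)
    cv2.imwrite(o,cv2.resize(im,None,fx=s,fy=s))
pair(c,d,"pics/trays.png")
```

```text
(no output)
```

View pics/shop.png

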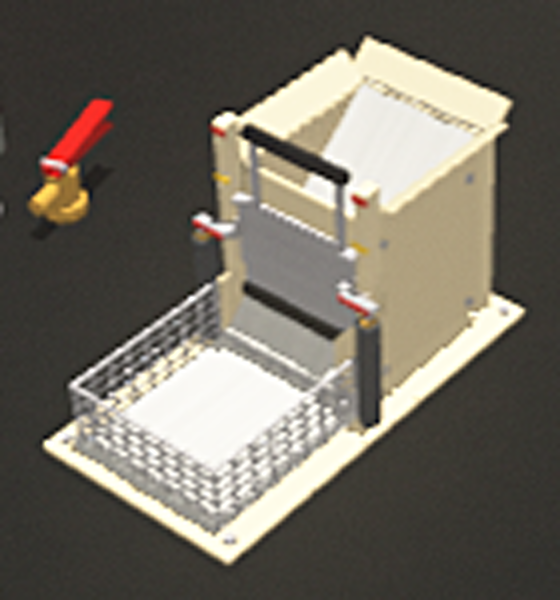

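View pics/trays.png

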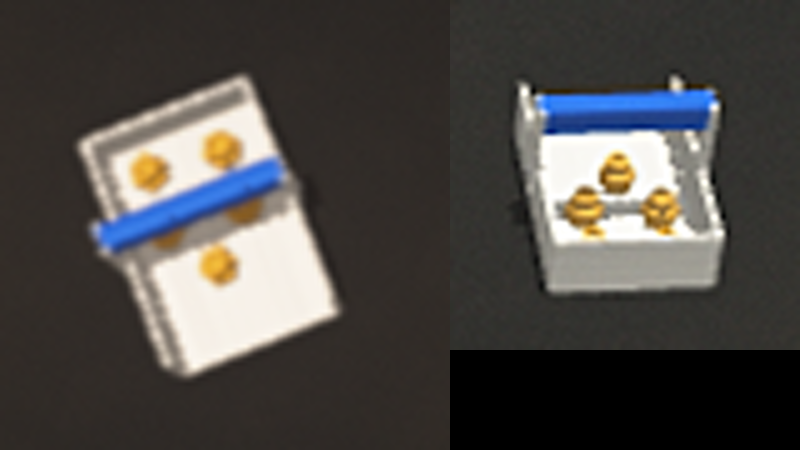

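View pics/thop.png

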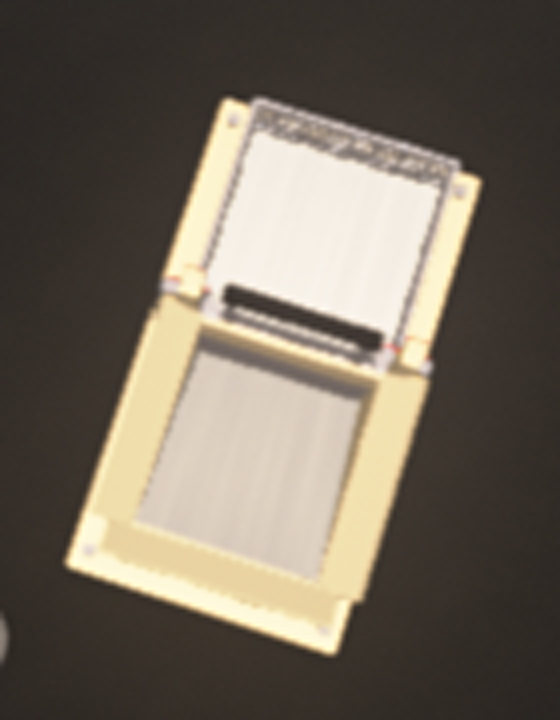

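Run:
```python
from h import *
T=pickle.load(open("top0.pkl","rb"));S=pickle.load(open("side0.pkl","rb"))
# bench check
for d,px in ((T,[(300,180),(450,350)]),(S,[(380,350),(220,250)])):
    P=cloud(d)
    for u,v in px: print("bench",P[v,u])
# hopper region elevation from the top depth
P=cloud(T); 
# base plate outline: everything 4mm+ above bench in hopper region
z=P[...,2]; m=((z>0.004)).astype(np.uint8); m[:, :312]=0;m[:,430:]=0;m[:150]=0;m[320:]=0
n,l,st,c=cv2.connectedComponentsWithStats(m);i=1+st[1:,4].argmax();q=P[l==i]
print(st[i]); r=cv2.minAreaRect((q[:,:2]*1000).astype(np.float32));print("footprint mm",r)
b=q[(q[:,2]>.004)&(q[:,2]<.013)];r=cv2.minAreaRect((b[:,:2]*1000).astype(np.float32));print("base",r)
# tray footprint
m=((z>0.004)).astype(np.uint8); m[:, :195]=0;m[:,275:]=0;m[:195]=0;m[278:]=0
q=P[m>0];print("tray",cv2.minAreaRect((q[:,:2]*1000).astype(np.float32)), q[:,2].max())
b=q[q[:,2]<.045];print("tray low",cv2.minAreaRect((b[:,:2]*1000).astype(np.float32)))
hi=q[q[:,2]>.07];print("bar",len(hi),hi.mean(0),cv2.minAreaRect((hi[:,:2]*1000).astype(np.float32)))
# black handle
V=T["frame"].max(-1); mm=(V<60)&(z>.19)&(z<.26); mm[:, :312]=0;mm[:,430:]=0;mm[:150]=0;mm[320:]=0
q=P[mm];print("handle top",len(q),q.mean(0),cv2.minAreaRect((q[:,:2]*1000).astype(np.float32)),np.argwhere(mm).mean(0)[::-1])
P=cloud(S);V=S["frame"].max(-1); mm=(V<60)&(P[...,2]>.19)&(P[...,2]<.26);mm[:, :200]=0;mm[:,360:]=0
q=P[mm];print("handle side",len(q),q.mean(0),cv2.minAreaRect((q[:,:2]*1000).astype(np.float32)),np.argwhere(mm).mean(0)[::-1])
```

```text
bench [0.73286493 0.0288955  0.00686653]
bench [ 0.27570949 -0.42958672  0.00411002]
bench [0.76066866 0.21150964 0.00296725]
bench [ 0.57023958 -0.44262926  0.00129077]
[ 316  163  105  141 8810]
footprint mm ((527.1300048828125, -167.34571838378906), (225.58912658691406, 527.7312622070312), 74.66609954833984)
base ((596.5679931640625, -186.0080108642578), (225.29539489746094, 389.5627136230469), 76.81331634521484)
tray ((455.94671630859375, 161.169189453125), (516.817138671875, 284.00079345703125), 24.318368911743164) 1.3770201280505427
tray low ((550.0601806640625, 205.94200134277344), (244.91732788085938, 236.40577697753906), 4.857171058654785)
bar 298 [0.53269552 0.19290147 0.14911786] ((442.36279296875, 63.20732116699219), (415.30438232421875, 101.78669738769531), 53.92056655883789)
handle top 0 [nan nan nan] ((0.0, 0.0), (0.0, 0.0), 0.0) [nan nan]
handle side 101 [ 0.46612956 -0.21273598  0.22123518] ((57.77508544921875, -357.3525085449219), (1162.51220703125, 84.74060821533203), 18.95684051513672) [288.0990099  204.17821782]<stdin>:21: RuntimeWarning: Mean of empty slice.
  ret = um.true_divide(
```

The top crop shows the handle running from (224,292) to (384,343) in the crop, with the bin below it and the basket above, so hopper +x points away from the robot. The raw depth is noisy, so I'll use ray triangulation.

Run:
```python
from h import *
T=pickle.load(open("top0.pkl","rb"));S=pickle.load(open("side0.pkl","rb"))
def T4(x,y):return ((x+.5)/4-.5+300,(y+.5)/4-.5+140)
def S4(x,y):return ((x+.5)/4-.5+210,(y+.5)/4-.5+180)
def dark(d,win,th):
    x0,y0,x1,y1=win;g=d["frame"][y0:y1,x0:x1].max(-1)
    m=(g<th).astype(np.uint8);n,l,st,c=cv2.connectedComponentsWithStats(m)
    for i in range(1,n):
        if st[i,4]>20:
            r=cv2.minAreaRect(np.argwhere(l==i)[:,::-1].astype(np.float32));print(st[i],c[i]+[x0,y0],r[1:])
    return
print("T");dark(T,(352,208,400,230),90);print("S");dark(S,(268,209,300,228),70)
a,e=tri(T,T4(224,293),S,S4(347,178)); b,e2=tri(T,T4(384,342),S,S4(245,130))
# which end is which: try both
c,e3=tri(T,T4(224,293),S,S4(245,130)); d_,e4=tri(T,T4(384,342),S,S4(347,178))
print("pairing A",a,e,b,e2,np.linalg.norm(a-b));print("pairing B",c,e3,d_,e4,np.linalg.norm(c-d_))
# base corners z=8mm
print("base top view")
C={k:onplane(T,*T4(*p),.008) for k,p in dict(FL=(224,98),FR=(482,178),BL=(67,566),BR=(335,656)).items()}
for k in C:print(k,C[k])
for a_,b_ in (("FL","FR"),("BL","BR"),("FL","BL"),("FR","BR")):print(a_,b_,np.linalg.norm(C[a_]-C[b_]))
v=C["FL"]+C["FR"]-C["BL"]-C["BR"];print("yaw",np.degrees(np.arctan2(v[1],v[0])),"cen",sum(C.values())/4)
D={k:onplane(S,*S4(*p),.008) for k,p in dict(FL=(230,562),FR=(44,445),BL=(524,310)).items()}
print("base side view");
for k in D:print(k,D[k])
v=D["FL"]-D["BL"];print(np.degrees(np.arctan2(v[1],v[0])),np.linalg.norm(v),"cen",(D["FR"]+D["BL"])/2)
```

```text
T
[  4   4  39  15 137] [375.25547445 219.01459854] ((39.844696044921875, 3.7947325706481934), 18.434947967529297)
S
[ 2  3 27 14 94] [283.39361702 218.4787234 ] ((28.621667861938477, 3.130495071411133), 26.56505012512207)
pairing A [ 0.58768364 -0.13125727  0.22069577] 0.002166011084000001 [ 0.56440721 -0.23116498  0.22056606] 0.0027912596330466966 0.10258342478836194
pairing B [ 0.59681565 -0.16557831  0.25427514] 0.0774003895810261 [ 0.55601253 -0.19460008  0.19183144] 0.08759968857643749 0.08003981993451288
base top view
FL [ 0.79548071 -0.13282976  0.008     ]
FR [ 0.74829004 -0.32770585  0.008     ]
BL [ 0.43581178 -0.04487141  0.008     ]
BR [ 0.38778744 -0.2383331   0.008     ]
FL FR 0.20050848168194635
BL BR 0.19933329020895346
FL BL 0.3702680272584047
FR BR 0.3714156844935396
yaw -13.833009913331598 cen [ 0.59184249 -0.18593503  0.008     ]
base side view
FL [ 0.79628778 -0.12944591  0.008     ]
FR [ 0.74783443 -0.32334525  0.008     ]
BL [ 0.43914968 -0.04277205  0.008     ]
-13.64137758791867 0.3675050766700719 cen [ 0.59349205 -0.18305865  0.008     ]
```

Run:
```python
from h import *
T=pickle.load(open("top0.pkl","rb"));S=pickle.load(open("side0.pkl","rb"))
a=[]
for n,d,w in (("top",T,(195,205,270,265)),("side",S,(380,265,430,300))):
    x0,y0,x1,y1=w;f=d["frame"][y0:y1,x0:x1].astype(int)
    m=((f[...,0]-f[...,2])>50).astype(np.uint8)
    p=np.argwhere(m)[:,::-1]+[x0,y0];c=p.mean(0);r=cv2.minAreaRect(p.astype(np.float32))
    uu,ss,vt=np.linalg.svd(p-c);ax=vt[0]*np.sign(vt[0][0]);t=(p-c)@ax
    e1,e2=c+ax*(t.min()-.5),c+ax*(t.max()+.5);a.append((c,e1,e2));print(n,len(p),c,e1,e2)
print("centre",tri(T,a[0][0],S,a[1][0]))
for i,j in ((1,2),(2,1),(1,1),(2,2)): print(i,j,tri(T,a[0][i],S,a[1][j]))
for k in (1,2): print("T on z .091",onplane(T,*a[0][k],.091))
for k in (0,1,2): print("S on z .085",onplane(S,*a[1][k],.085))
t=lambda x,y:onplane(T,190+(x+.5)/5-.5,190+(y+.5)/5-.5,.002)
s=lambda x,y:onplane(S,370+(x-450+.5)/5-.5,260+(y+.5)/5-.5,.0)
m1,m2=t(182,377),t(341,314);b1,b2=s(550,292),s(718,290)
print("mouth",m1,m2,np.linalg.norm(m1-m2),"back",b1,b2,np.linalg.norm(b1-b2))
M=(m1+m2)/2;B=(b1+b2)/2;v=M-B;print("len",np.linalg.norm(v),"yaw",np.degrees(np.arctan2(v[1],v[0])),"mid",(M+B)/2)
w=m1-m2;print("mouth-edge normal yaw",np.degrees(np.arctan2(w[1],w[0]))-90,np.degrees(np.arctan2(w[1],w[0]))+90)
```

```text
top 238 [227.43697479 230.55042017] [208.79953863 237.85843096] [246.5577948  223.05286751]
side 265 [404.97735849 281.79245283] [386.56640567 282.57431134] [423.54308847 281.0040214 ]
centre (array([0.54659315, 0.20968368, 0.08174861]), np.float64(0.0006189986846663761))
1 2 (array([0.52158493, 0.25898194, 0.08268791]), np.float64(0.0025786254311257104))
2 1 (array([0.57206133, 0.15987876, 0.08095177]), np.float64(0.0010337947310509199))
1 1 (array([0.54152148, 0.20696706, 0.08062699]), np.float64(0.10798183173209037))
2 2 (array([0.55622693, 0.21070234, 0.09552632]), np.float64(0.11005839753897492))
T on z .091 [0.52038295 0.25558511 0.091     ]
T on z .091 [0.56994743 0.15757016 0.091     ]
S on z .085 [0.5499545  0.21068935 0.085     ]
S on z .085 [0.57610455 0.16144476 0.085     ]
S on z .085 [0.52347776 0.26054914 0.085     ]
mouth [0.46179692 0.21867889 0.002     ] [0.5058491 0.1312914 0.002    ] 0.09786300548222225 back [0.63071005 0.19678322 0.        ] [0.58739993 0.28830106 0.        ] 0.1012486055256952
len 0.14230599561115748 yaw -151.6551431817292 mid [0.546439   0.20876364 0.001     ]
mouth-edge normal yaw 26.75275057065211 206.7527505706521
```

```bash
cat >> h.py <<'E'
from scipy.spatial.transform import Rotation as Ro
TR=np.array([.5465,.2095,.081]); TYAW=np.radians(-153)
HO=np.array([.576,-.181,0.]);HYAW=np.radians(-13.6)
HX=np.array([np.cos(HYAW),np.sin(HYAW),0]);HY=np.array([-HX[1],HX[0],0]);Z=np.array([0,0,1.])
def Rtray(yaw,th=0): return Ro.from_euler("ZY",[yaw,th])     # intrinsic: yaw then mouth down by th
def tool(grip,Rt,flip):
    Rm=Rt.as_matrix();y=Rm[:,0]*(1 if flip==0 else -1);z=-Rm[:,2];x=np.cross(y,z)
    q=Ro.from_matrix(np.c_[x,y,z]).as_quat()
    return grip+.011*z,[q[3],q[0],q[1],q[2]]
def pour(lip,yaw,th): # grip point for lip at given point
    Rt=Rtray(yaw,th);return lip+Rt.apply([-.070,0,.080]),Rt
def hop(x,y,z): return HO+x*HX+y*HY+z*Z
E
python3 - <<'E'
from bench import *
from h import *
def ok(j): return None if j is None else np.round(j,2).tolist()
for fl in (0,1):
    print("pick",fl,ok(inverse_kinematics(*tool(TR,Rtray(TYAW),fl))),"gate",ok(inverse_kinematics(*tool(hop(0,0,.22),Rtray(HYAW),fl))),ok(inverse_kinematics(*tool(hop(0,0,.265),Rtray(HYAW),fl))))
for name,lip,yaw in (("L",hop(-.08,.03,.228),HYAW-np.pi/2),("B",hop(-.115,0,.228),HYAW),("F",hop(-.05,0,.25),HYAW+np.pi),("R",hop(-.08,-.03,.228),HYAW+np.pi/2)):
    for fl in (0,1):
        for th in (0,15,30,45,55):
            print(name,fl,th,ok(inverse_kinematics(*tool(*pour(lip,yaw,np.radians(th)),fl))))
E
```

```text
pick 0 None gate [-0.36, 0.1, 1.26, -0.0, 1.78, -0.12] [-0.36, 0.11, 1.17, -0.0, 1.86, -0.12]
pick 1 [0.31, 0.08, 1.53, -0.0, 1.53, -0.16] gate None None
L 0 0 [-0.19, -0.08, 1.29, -0.0, 1.94, 1.62]
L 0 15 [-0.4, -0.09, 1.28, 0.28, 1.97, 1.52]
L 0 30 [-0.59, -0.04, 1.28, 0.55, 2.03, 1.44]
L 0 45 [-0.74, 0.04, 1.3, 0.8, 2.1, 1.38]
L 0 55 [-0.82, 0.1, 1.31, 0.94, 2.14, 1.35]
L 1 0 [-0.19, -0.08, 1.29, -0.0, 1.94, -1.52]
L 1 15 [-0.4, -0.09, 1.28, 0.28, 1.97, -1.62]
L 1 30 [-0.59, -0.04, 1.28, 0.55, 2.03, -1.71]
L 1 45 [-0.74, 0.04, 1.3, 0.8, 2.1, -1.76]
L 1 55 [-0.82, 0.1, 1.31, 0.94, 2.14, -1.79]
B 0 0 [-0.42, -0.37, 1.53, -0.0, 1.98, -0.18]
B 0 15 [-0.38, -0.08, 1.27, -0.05, 2.2, -0.16]
B 0 30 [-0.36, 0.2, 1.03, -0.09, 2.43, -0.17]
B 0 45 [-0.34, 0.46, 0.8, -0.16, 2.66, -0.21]
B 0 55 None
B 1 0 None
B 1 15 None
B 1 30 None
B 1 45 None
B 1 55 None
F 0 0 None
F 0 15 None
F 0 30 None
F 0 45 None
F 0 55 None
F 1 0 [-0.36, 0.2, 0.96, -0.0, 1.99, -0.12]
F 1 15 [-0.38, -0.1, 1.25, 0.04, 1.73, -0.13]
F 1 30 [-0.42, -0.39, 1.54, 0.09, 1.47, -0.17]
F 1 45 [-0.47, -0.69, 1.83, 0.18, 1.23, -0.23]
F 1 55 None
R 0 0 [-0.56, -0.04, 1.25, -0.0, 1.94, -1.9]
R 0 15 [-0.36, -0.09, 1.28, -0.27, 1.9, -1.79]
R 0 30 [-0.16, -0.09, 1.33, -0.55, 1.89, -1.68]
R 0 45 [0.02, -0.05, 1.38, -0.82, 1.92, -1.57]
R 0 55 [0.11, 0.0, 1.41, -0.97, 1.94, -1.5]
R 1 0 [-0.56, -0.04, 1.25, -0.0, 1.94, 1.25]
R 1 15 [-0.36, -0.09, 1.28, -0.27, 1.9, 1.35]
R 1 30 [-0.16, -0.09, 1.33, -0.55, 1.89, 1.46]
R 1 45 [0.02, -0.05, 1.38, -0.82, 1.92, 1.58]
R 1 55 [0.11, 0.0, 1.41, -0.97, 1.94, 1.64]
```

Run:
```python
from bench import *
from h import *
p,q=tool(TR,Rtray(TYAW),1)
move_to(p+.10*Z,q)
d=get_image("wrist");cv2.imwrite("pics/w1.png",d["frame"])
a=TR+[0,0,.011]; print("bar centre px",proj(d,a))
f=d["frame"].astype(int);m=(f[...,0]-f[...,2])>50;pp=np.argwhere(m)[:,::-1]
print(len(pp),pp.mean(0),cv2.minAreaRect(pp.astype(np.float32)) if len(pp) else 0)
if len(pp): print("on z.091",onplane(d,*pp.mean(0),.091))
s=state();print(s["time"],s["ee_pos"]-p-.1*Z,s["ft_force"])
```

```text
bar centre px [319.71523257 254.41806379]
3964 [319.60620585 245.28229062] ((319.5, 245.0), (164.0, 25.0), 90.0)
on z.091 [0.54389634 0.21445708 0.091     ]
2.075 [-0.00031968  0.00106457  0.00021393] [-0.35570296 -0.064362   -0.15527834]
```

View pics/w1.png

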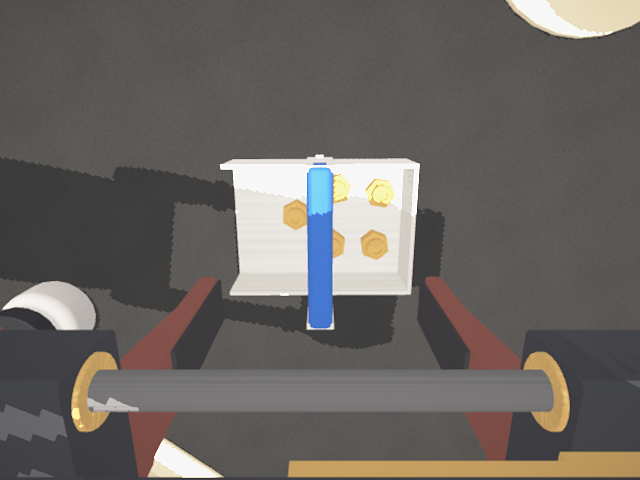

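The wrist view shows the bar vertical and centred between the jaws at (320,245), with five plugs and the open mouth on the left. I'll grasp and lift.

```bash
sed -i 's/^TR=.*/TR=np.array([.5455,.2115,.081]); TYAW=np.radians(-153)/' h.py
python3 - <<'E'
from bench import *
from h import *
p,q=tool(TR,Rtray(TYAW),1)
move_l(p,.1,q); s=state();print(s["ft_force"],s["ee_pos"]-p)
close();s=state();print("gap",s["finger_gap"],s["ft_force"])
move_l(p+.05*Z,.08); s=state();print("gap",s["finger_gap"],s["ft_force"],s["moment"])
g,R=pour(hop(-.08,.03,.228),HYAW-np.pi/2,0)
move_l(p+(g[2]-TR[2]+.0)*Z,.12)
d=get_image("side");cv2.imwrite("pics/s2.png",d["frame"]);crop(d["frame"],330,180,490,300,4,"pics/s2c.png")
print(state()["time"],state()["ft_force"])
E
```

```text
[ 0.42636186 -0.68394349 -0.2117352 ] [0.00051591 0.00016523 0.00102187]
gap 0.015704179677086937 [0.29767861 0.52351475 0.11996324]
gap 0.015552698735311626 [-0.14975251  0.46892324 -4.56886496] [-0.05958196  0.02861384  0.04814231]
6.775 [-0.32528956  0.39061745 -4.59403229]
```

View pics/s2c.png

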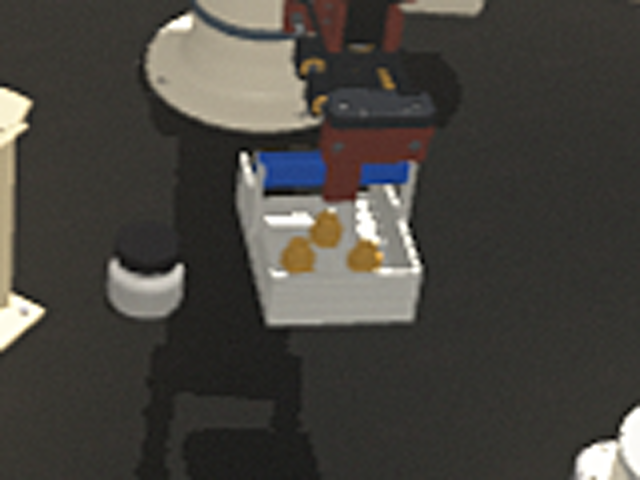

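The side crop shows the tray level in the grip with its plugs inside, and the lifted weight of 4.6 N is about right. Next I'll move it over the hopper.

Run:
```python
from bench import *
from h import *
g,R=pour(hop(-.08,.03,.228),HYAW-np.pi/2,0)
p,q=tool(g,R,1)
move_l(p,.09,q)
print(state()["time"],state()["ee_pos"]-p,state()["joint_pos"])
for n in("side","top"):
    d=get_image(n);pickle.dump(d,open(n+"3.pkl","wb"))
    print(n,"lip expected px",[proj(d,g+R.apply([.07,y,-.08])).round(1).tolist() for y in(-.054,.054)])
    if n=="side":crop(d["frame"],220,140,380,260,4,"pics/s3c.png")
    else:crop(d["frame"],280,150,440,310,3,"pics/t3c.png")
```

```text
10.0083 [ 2.15019804e-05  2.09359928e-04 -6.34654849e-07] [-1.88273327e-01 -8.44045614e-02  1.28834864e+00  6.06342803e-05
  1.93764482e+00 -1.52197765e+00]
side lip expected px [[318.1, 200.0], [296.1, 215.6]]
top lip expected px [[347.1, 266.0], [360.5, 224.5]]
```

View pics/s3c.png

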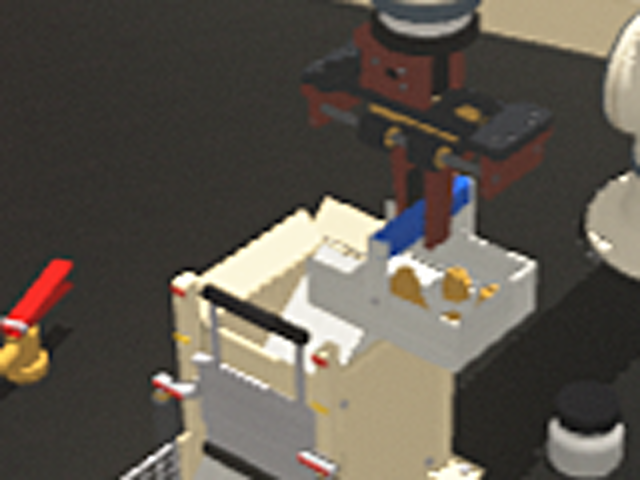

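View pics/t3c.png

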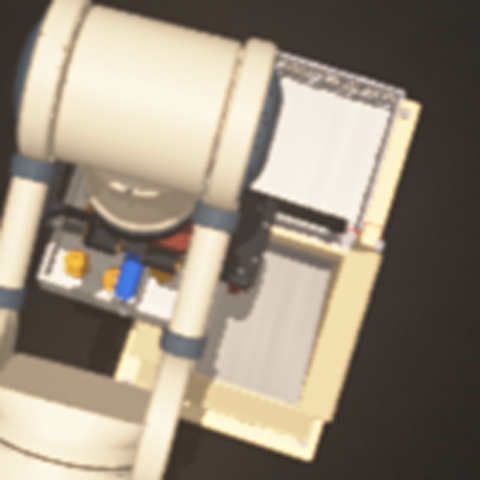

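In the side view the mouth edge at crop (305,300) sits inside the bin's near wall, matching the expected position. I'll tilt about the lip.

Run:
```python
from bench import *
from h import *
lip=hop(-.08,.03,.228)
for th in (8,16,22,26,30,34,38,44,50,55):
    g,R=pour(lip,HYAW-np.pi/2,np.radians(th));p,q=tool(g,R,1)
    move_l(p,.05 if th<=20 else .035,q)
s=state();print(s["time"],s["ft_force"],s["finger_gap"])
hold(.4);s=state();print(s["time"],s["ft_force"],s["moment"])
for n in("side","top"):
    d=get_image(n);pickle.dump(d,open(n+"4.pkl","wb"))
    if n=="side":crop(d["frame"],220,140,380,260,4,"pics/s4c.png")
    else:crop(d["frame"],280,150,440,310,3,"pics/t4c.png")
```

```text
14.075 [-0.44152327 -0.30978757 -2.71025336] 0.01569859802995499
14.475 [ 0.73182428  0.02736769 -3.12520176] [-0.76243609  0.26728676  0.02878779]
```

View pics/s4c.png

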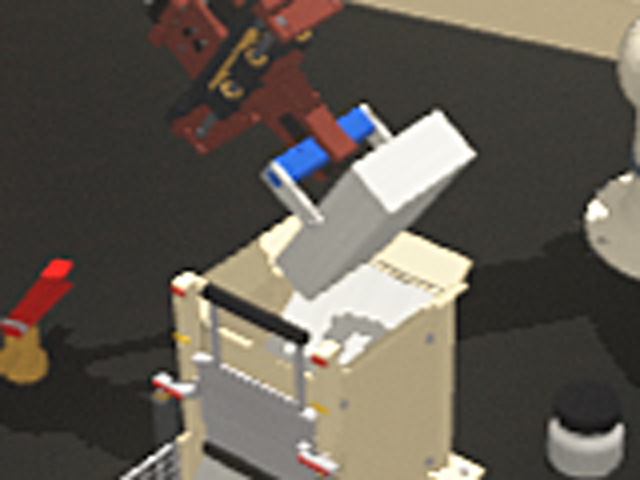

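View pics/t4c.png

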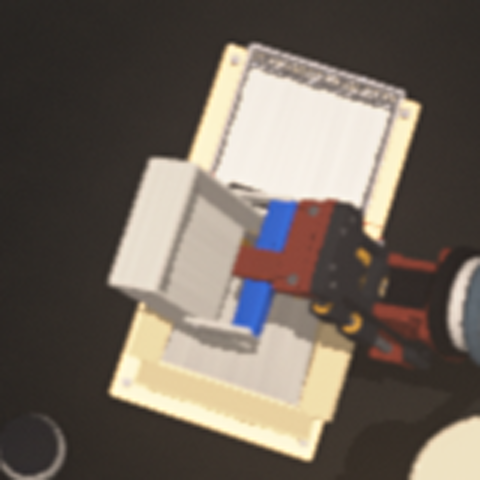

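The tray looks empty in both views, nothing has spilled, and the weight has dropped. I'll level the tray, carry it back and count the plugs in the bin.

Run:
```python
from bench import *
from h import *
lip=hop(-.08,.03,.228)
for th in (38,20,0):
    g,R=pour(lip,HYAW-np.pi/2,np.radians(th));p,q=tool(g,R,1)
    move_l(p,.08,q)
p0,q0=tool(TR,Rtray(TYAW),1)
move_l(p0+(g[2]-TR[2])*Z,.15,q0)
hold(.3);s=state();print(s["time"],s["ft_force"],s["finger_gap"])
for n in("side","top","wrist"):
    d=get_image(n);pickle.dump(d,open(n+"5.pkl","wb"))
    if n=="side":crop(d["frame"],220,140,480,330,3,"pics/s5c.png")
    elif n=="top":crop(d["frame"],300,150,440,310,3,"pics/t5c.png")
    else: cv2.imwrite("pics/w5.png",d["frame"])
```

```text
18.5 [ 0.30101917 -0.19997097 -2.54489195] 0.015601877419495879
```

View pics/s5c.png

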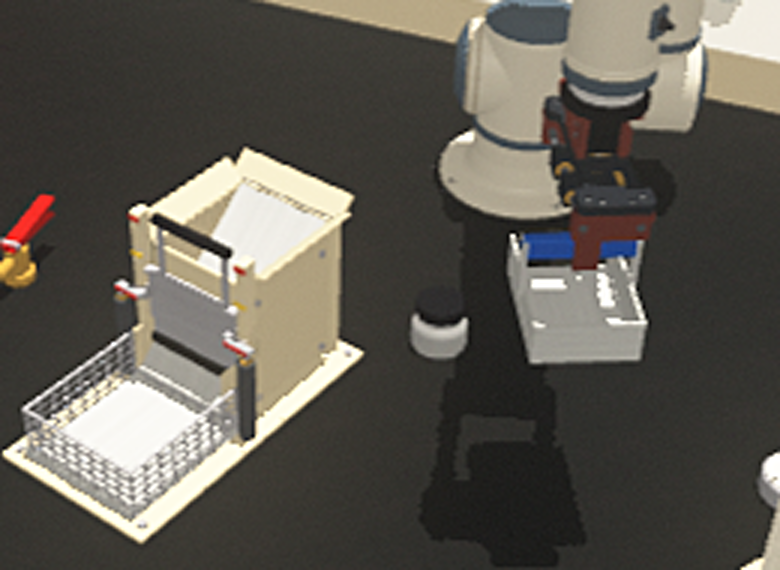

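View pics/t5c.png

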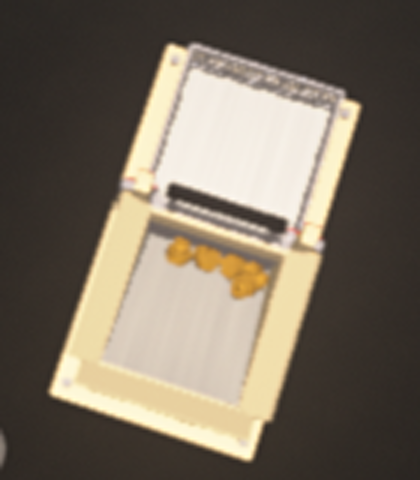

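View pics/w5.png

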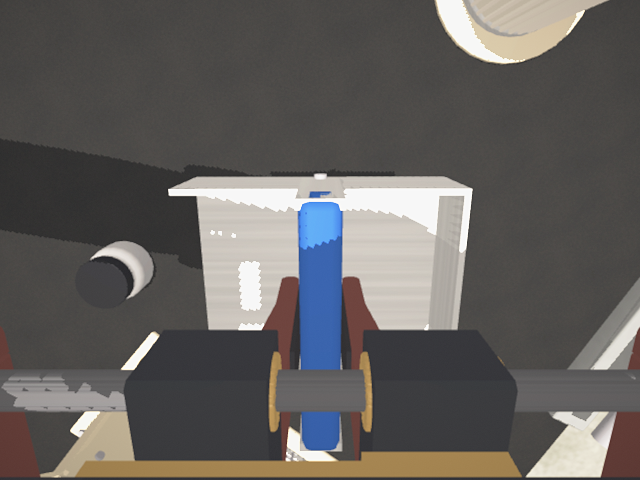

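The top view shows the plugs piled at the gate in the bin, around crop (180–260, 250–290), and the wrist view shows an empty tray. I'll set the tray down at its old spot.

Run:
```python
from bench import *
from h import *
p0,q0=tool(TR,Rtray(TYAW),1)
move_l(p0+.02*Z,.12);move_l(p0+.004*Z,.04);hold(.2)
f0=state()["ft_force"][2]
for k in range(8):
    move_l(p0+(.003-.001*k)*Z,.02);hold(.1);s=state();print(k,round(s["ft_force"][2]-f0,2),s["ee_pos"][2])
    if s["ft_force"][2]-f0>1.5:break
gripper_open();hold(.2);s=state();print(s["finger_gap"],s["ft_force"])
move_l(p0+.10*Z,.12)
print(state()["time"])
d=get_image("wrist");cv2.imwrite("pics/w6.png",d["frame"])
# travel to above the gate handle
p,q=tool(hop(0,0,.2206),Rtray(HYAW),0)
move_l(p0+.22*Z,.2)
move_to(p+.13*Z,q)
d=get_image("wrist");cv2.imwrite("pics/w7.png",d["frame"]);pickle.dump(d,open("wrist7.pkl","wb"))
print("handle px",[proj(d,hop(0,y,.2206)).round(1).tolist() for y in(-.052,0,.052)])
s=state();print(s["time"],s["ee_pos"]-p)
```

```text
0 0.03 0.07299542501216409
1 0.79 0.07195515356563292
2 -0.06 0.07095392578361955
3 -0.4 0.06996850762576796
4 7.66 0.06996991290080691
0.087733633743754 [-0.25259067  0.11885448 -0.64823191]
25.4
handle px [[321.1, 302.5], [321.2, 236.2], [321.3, 162.7]]
27.725 [0.00027839 0.00128385 0.12979285]
```

View pics/w6.png

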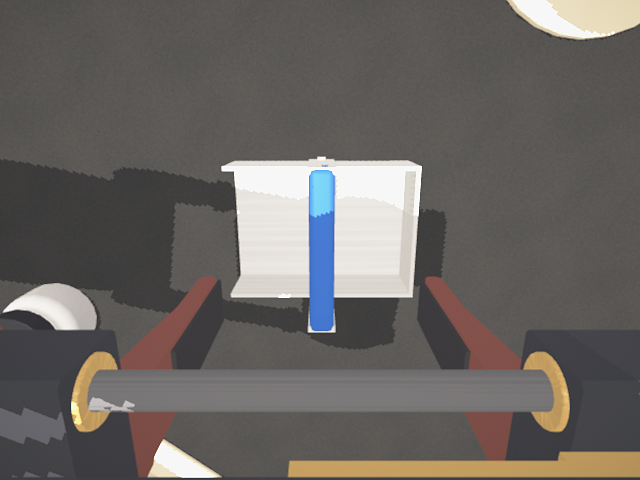

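View pics/w7.png

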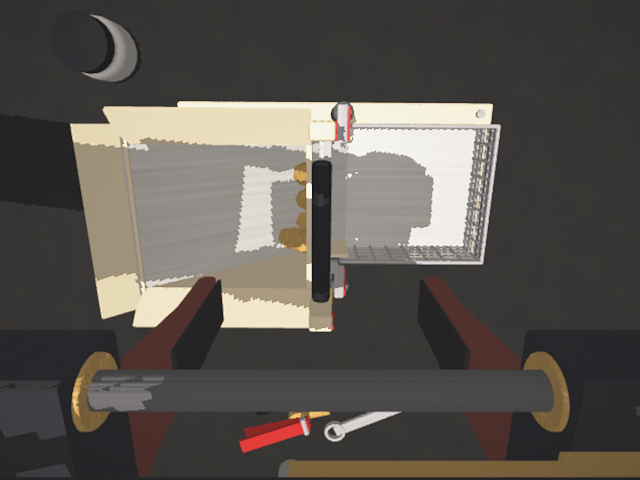

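The wrist view shows the tray standing upright and empty. The handle spans (320,161) to (320,301), within 2 px of the prediction. I'll grip it and lift 45 mm.

Run:
```python
from bench import *
from h import *
p,q=tool(hop(0,0,.2206),Rtray(HYAW),0)
move_l(p+.02*Z,.12,q);move_l(p,.05);s=state();print(s["ft_force"],s["ee_pos"]-p)
close();hold(.2);s=state();print("gap",s["finger_gap"],s["ft_force"],s["ee_pos"][2]);z0=s["ee_pos"][2]
move_l(p+.010*Z,.03);hold(.1);s=state();print("lift",s["ee_pos"][2]-z0,s["ft_force"],s["finger_gap"])
move_l(p+.045*Z,.06);hold(.8);s=state();print("lift",s["ee_pos"][2]-z0,s["ft_force"],s["finger_gap"],s["time"])
for n in("side","top"):
    d=get_image(n);pickle.dump(d,open(n+"8.pkl","wb"))
    if n=="side":crop(d["frame"],210,150,360,320,3.5,"pics/s8c.png")
    else:crop(d["frame"],280,130,440,310,3.3,"pics/t8c.png")
```

```text
[-1.11946377  0.55397867 -0.09824455] [-1.56942555e-04  5.64999968e-05 -4.17265373e-04]
gap 0.013147367315418438 [ 4.7197399  -1.68176883 -0.86062795] 0.20961720154923613
lift 0.008688743877484306 [ 6.94550808 -1.25318354 -5.01423258] 0.013306741263747807
lift 0.04204289805000644 [  6.38966179  -0.74782668 -10.19021871] 0.013299242293587305 32.8
```

View pics/s8c.png

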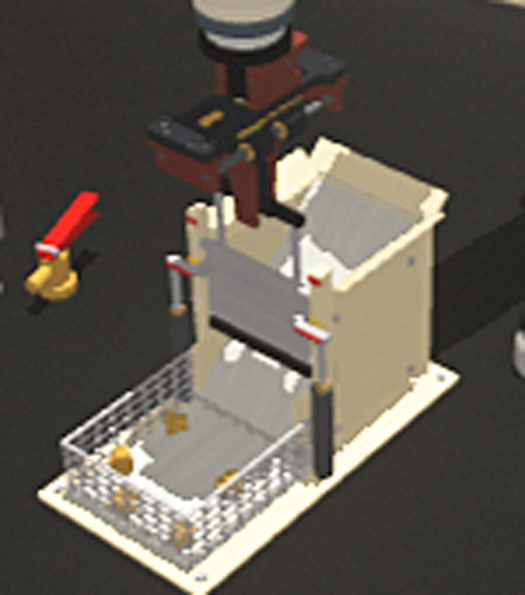

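View pics/t8c.png

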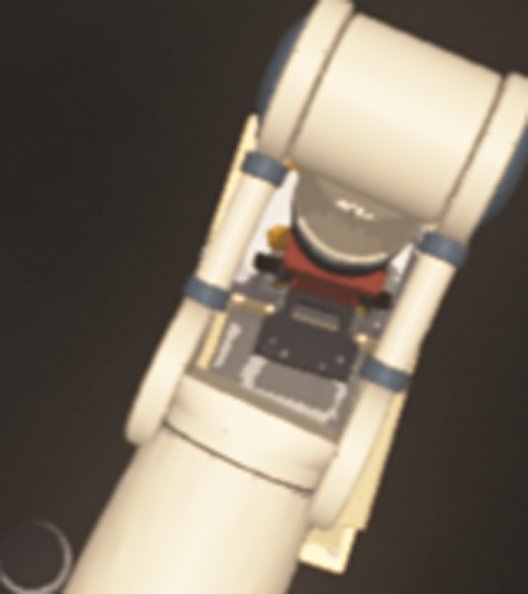

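The side crop shows five plugs in the basket, near (177,420), (122,457), (125,500), (182,530) and (228,480). The spring load sagged the lift to 42 mm, so I'll trim it to 45 mm and check against the yellow line.

Run:
```python
from bench import *
from h import *
p,q=tool(hop(0,0,.2206),Rtray(HYAW),0);z0=.20962
move_l(p+.048*Z+.001*HX,.02);hold(.5);s=state();print("lift",s["ee_pos"][2]-z0,s["ft_force"],s["finger_gap"],s["time"])
d=get_image("side");pickle.dump(d,open("side9.pkl","wb"))
cv2.imwrite("pics/s9.png",d["frame"])
crop(d["frame"],250,195,315,260,9,"pics/s9c.png");crop(d["frame"],215,245,305,320,8,"pics/s9b.png")
w=get_image("wrist");cv2.imwrite("pics/w9.png",w["frame"])
S0=pickle.load(open("side0.pkl","rb"))
# pointer rise: template shift of near pointer (red/white) between shut and now
for nm,f in (("shut",S0["frame"]),("now",d["frame"])):
    h=cv2.cvtColor(f,cv2.COLOR_BGR2HSV).astype(int);m=((h[...,0]<8)|(h[...,0]>172))&(h[...,1]>120)&(h[...,2]>100)
    m[:, :252]=0;m[:,312:]=0;m[:200]=0;m[265:]=0
    n,l,st,c=cv2.connectedComponentsWithStats(m.astype(np.uint8));print(nm,[(st[i,4],c[i].round(1).tolist()) for i in range(1,n)])
    y=((h[...,0]>18)&(h[...,0]<30)&(h[...,1]>180)&(h[...,2]>150));y[:, :252]=0;y[:,312:]=0;y[:200]=0;y[265:]=0
    n,l,st,c=cv2.connectedComponentsWithStats(y.astype(np.uint8));print(nm,"yel",[(st[i,4],c[i].round(1).tolist()) for i in range(1,n)])
for k in(0,.045,.09):print(k,proj(d,hop(0,.072,.15+k)))
```

```text
lift 0.04786450836224279 [ -2.79208981  -0.71247861 -11.21123133] 0.0133139940727887 33.7083
shut [(np.int32(4), [264.0, 212.5]), (np.int32(7), [299.7, 230.0]), (np.int32(10), [261.5, 237.0]), (np.int32(10), [297.7, 255.9])]
shut yel [(np.int32(3), [265.0, 224.3]), (np.int32(2), [299.5, 241.5])]
now [(np.int32(4), [264.0, 212.5]), (np.int32(8), [260.4, 225.0]), (np.int32(7), [299.7, 230.0]), (np.int32(11), [297.9, 244.0])]
now yel []
0 [301.84585375 245.22302059]
0.045 [301.51408003 233.56156207]
0.09 [301.16988677 221.46357134]
```

View pics/s9c.png

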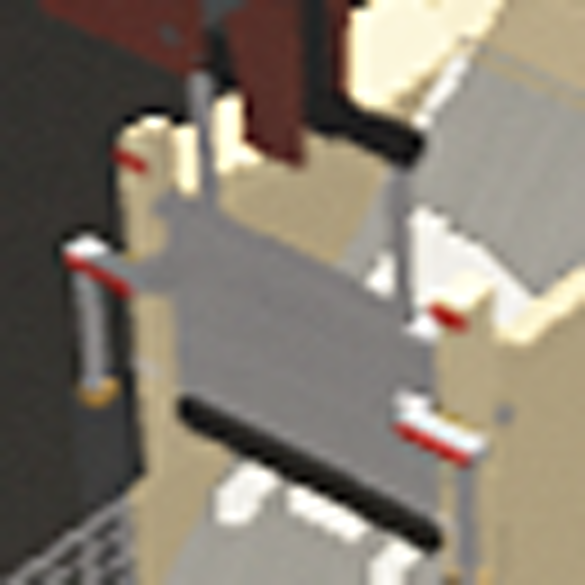

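View pics/s9b.png

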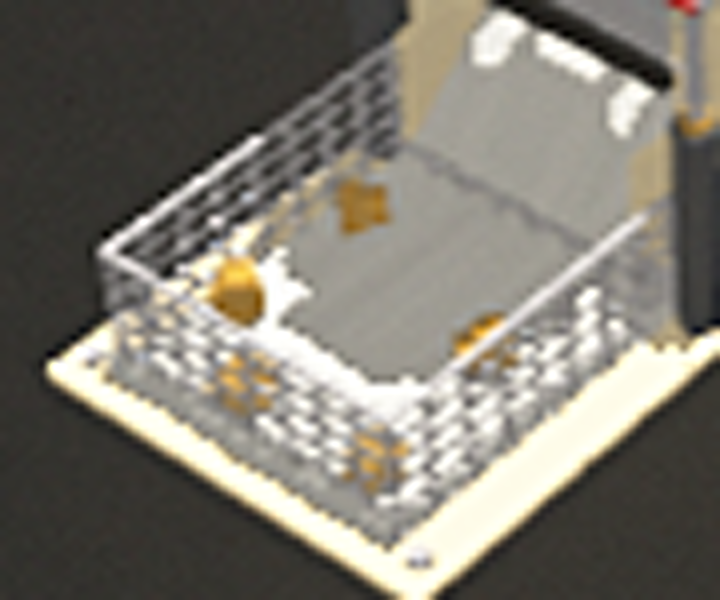

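View pics/w9.png

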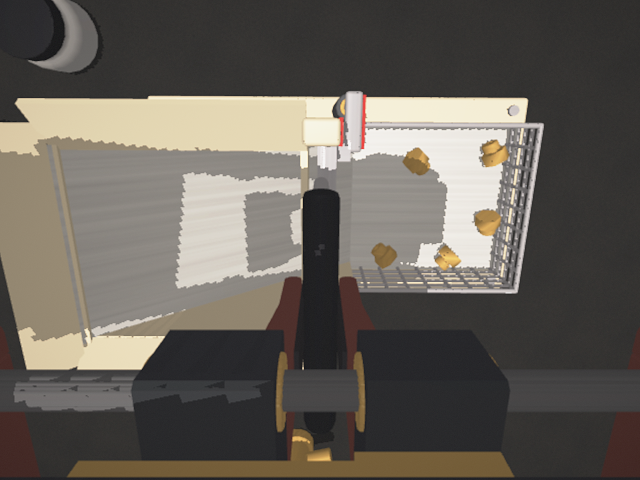

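The wrist view shows all five plugs in the basket and an empty bin. The gate reads 46–48 mm, so I'll ease it down about 2 mm.

Run:
```python
from bench import *
from h import *
p,q=tool(hop(0,0,.2206),Rtray(HYAW),0);z0=.20962
c=.046
for k in range(4):
    move_l(p+c*Z+.0008*HX,.02);hold(.4);s=state();L=s["ee_pos"][2]-z0
    print(c,"lift",L,s["ft_force"],s["finger_gap"],s["time"])
    if abs(L-.0455)<.001:break
    c+=.6*(.0455-L)
d=get_image("side");pickle.dump(d,open("side10.pkl","wb"));crop(d["frame"],250,195,315,260,9,"pics/s10c.png");cv2.imwrite("pics/s10.png",d["frame"])
S0=pickle.load(open("side0.pkl","rb"))
# subpixel: rows of redness centroid at both pointers, weighted
for nm,f in (("shut",S0["frame"]),("now",d["frame"])):
    f=f.astype(float);r=np.clip(f[...,2]-1.0*np.maximum(f[...,1],f[...,0])-40,0,None)
    for (x0,x1,y0,y1) in ((256,264,217,245),(292,303,237,263)):
        y,x=np.mgrid[y0:y1,x0:x1];w=r[y0:y1,x0:x1];print(nm,(w*y).sum()/w.sum(),(w*x).sum()/w.sum())
```

```text
0.046 lift 0.04585793653502615 [ -5.2415031    0.13286108 -11.66914143] 0.013039540691081083 34.4583
shut 236.45289256198348 260.59338842975205
shut 256.012853470437 297.79562982005143
now 225.41517857142858 260.16964285714283
now 244.4043956043956 297.5120879120879
```

View pics/s10c.png

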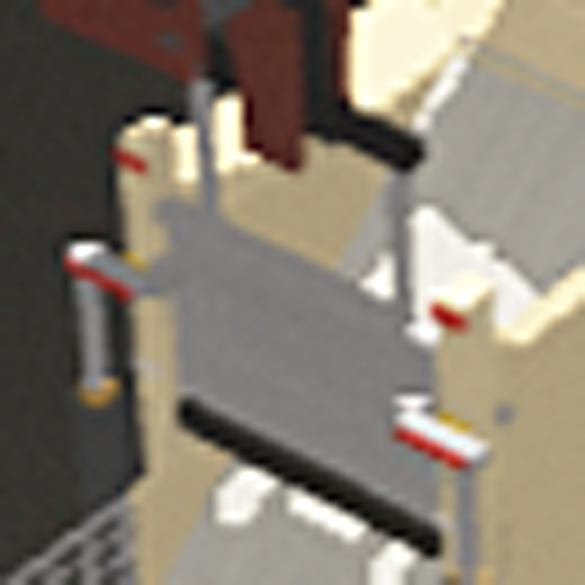

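View pics/s10.png

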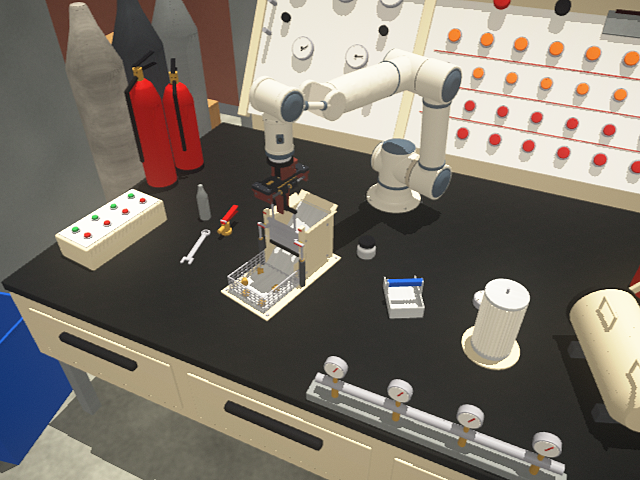

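The pointers rose 11.0 and 11.6 px, against 11.7 px expected for 45 mm. The tool rise is 45.9 mm, the tray is upright and the bystanders are where they were. I'll hand in.

Run:
```python
from bench import *
s=state();print(s["time"],s["ee_pos"],s["finger_gap"]);job_done()
```

```text
34.5083 [ 0.57646737 -0.18110359  0.255477  ] 0.013320953764605362
the job is handed in; nothing more can be done
```

I handed the job in at 34.5 s with the gripper still holding the gate at about half its travel. No verdict comes back, so this rests on my own checks.

- **Pour:** With the gate shut, I tipped the tray sideways over the hopper mouth. The top view then showed the plugs piled at the gate and nothing spilled.
- **Tray:** I set it down upright and empty at its old spot on the bench.
- **Plugs:** After the lift, the wrist and side views showed all five plugs in the basket and an empty bin.
- **Gate:** It first sat at 42 mm from spring sag, overshot to 48 mm when I trimmed it, then settled. At the end the tool's rise read 45.9 mm. The pointers' rise in the side picture came to 43–45 mm, so the two readings differ by about 2 mm around the half mark. The gate never went near fully open.
- **Forces:** At the end there was about 5 N of sideways load on the handle and 11.7 N of downward pull. I expected about 10.5 N of pull.
- **Bystanders:** None had moved as far as the last side view shows.

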